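Set the filament dryer's air valve: shut, two turns open, hand on the crank

ROBOT

A 7-joint arm with a two-finger parallel gripper is mounted at the origin on the work surface. World frame = base frame: x ahead of the robot, y to its left, z up, the work surface at z = 0. Lengths are in m, angles in degrees, forces in N, time in s.
With the tool pointing down it reaches from about 0.35 to 0.9 m from the base axis. Payload 8.1 kg.
Tool frame: the origin (TCP) lies at the very end of the fingers, on their centre line; the grasp point (between the pads) lies 19 mm behind it (robot.tcp_to_grasp is the distance from the TCP to the grasp point, in m); z points along the fingers, x is the direction in which the jaws open and shut, and the axes are right-handed (so a half turn about z gives the same grasp; the last joint's range is limited). The gripper opens to 92 mm and grips with 3 to 60 N. Pads are 19 mm wide; open, the fingers measure 130 mm over their backs; the gripper's body (75 mm by 190 mm) begins 47 mm behind the grasp point.
Start: joints at [71.413, 24.895, 1.432, 90.138, -0.665, 64.973, -4.303], TCP at [0.137, -0.61, 0.227] pointing down, gripper open.
Joint ranges: [-149.89, 149.89], [-25.12, 119.58], [-72.63, 75.52], [4.76, 147.25], [-75.54, 255.54], [6.69, 114.76], [-157.13, 157.13]. Speed limits (degrees/s): [127.2, 127.2, 172.46, 172.46, 180, 180, 180].

INTERFACE

Orientations are given as [roll, pitch, yaw] about the fixed x, y, z axes, in that order (R = Rz(yaw) Ry(pitch) Rx(roll)).
In Python, from plant import robot gives the robot as it stands.
- The arm moves only by the tool send_rows, never from a script. Its argument "increments" is a list of rows, each a list of 2 entries, a list of its own where there are three numbers: the shift along the tool's x, y, z in m, then the turn, a rotation vector about the tool's x, y, z in degrees. In form: [[[tx, ty, tz], [wx, wy, wz]], ...]. A call has exactly 8 rows; each row is the pose to reach, as a shift and turn from the pose commanded when the call began, along the tool's axes at that moment; what a row does not reach only later rows make up. A row lasts 1/8 s, in which the tool goes at most 62.5 mm and 10.7 degrees, less where a joint would pass 70% of its speed; a pose out of reach is approached as far as the arm can. A call with a gripper value outside its range is refused whole. "grip" is the closure in counts, from 0 (fully open) to 255 (shut), set as the call begins (left out, the last holds). The fingers move at their own pace and stop on an object; the grip force is fixed at half the most. Time passes only in rows, so rows that repeat a pose let the fingers close, or fill a call up. It gives the time, the measured TCP pose, the force and the opening at its end, in the units of the state.
- robot.state(): the state, without advancing time (a new reading comes with each control period).
- robot.snapshot(name): name is "scene" or "top" or "wrist"; returns a dict with "image" (384x512x3 uint8, blue, green, red), "intrinsics" (3x3 intrinsics, pixels), "eye" and "attitude" of the camera in the world. Camera axes: x right, y up, looking along -z (the intrinsics and any distortion apply to the point x, -y, -z); pixel columns grow to the right and rows downward; lengths in m; the calibration is good to about 2 mm. A picture is of the moment at which its call begins. There is no depth.
- robot.close_job(): hands the job in, once; it reports no verdict.
The state is a dict: "clock": time; "joints": joint angles; "qd": joint speeds; "joint_torque": joint torques, N m; "tcp_pos": TCP position; "tcp_rot": TCP orientation; "contact_force": force on the tool from outside, world axes, zero at the start; "ft_torque": the same for the moment, N m; "opening": finger opening in m.
Only numpy, scipy, OpenCV 4.12 (cv2) and the standard library are available. Lean on these libraries where they do the work, as an engineer would, in place of code of your own. Each camera call takes 0.05 s, during which the arm holds its last target.

TASK

Set the dry-air valve that has the crank handle standing up on its wheel: turn it clockwise until it is fully shut against its stop, then back it off exactly two full turns anticlockwise. Finish while still holding the crank handle in the gripper, keeping the wheel still at that setting; leave the other valve and everything else on the desk as they are.

Things in the scene. Friction and masses are not known exactly. Their poses are not given: they have to be found in the camera images.
- handle: The crank handle: upright black round grip, 22 mm diameter in the middle, 50 mm long, on the rim of the aluminium valve wheel. Origin at its centre, half-way up, 149 mm above the desk; 29 mm of free height lie between its centre and the top of the wheel rim. It orbits the wheel's axis at 52 mm radius and also spins freely on its own upright pin, so it may be held at a constant gripper angle while it goes round; its own yaw means nothing.
- valve (a joint): Turn of the valve wheel about its upright axis, in rad over several turns: 0 = shut against the stop, growing as it opens (anticlockwise seen from above); it can open to 25.1 (4 turns) and begins somewhere between 0.4 and 1.1 turns open. It stays where left; turning takes about 3 N at the handle, with a hard stop at 0.
- valve_hub (a point): Point on the upright axis of that valve's wheel, 112 mm above the desk, at the mid-height of the rim. The wheel is 120 mm across its outside, rim bar 16 mm thick (rim top at 120 mm), hub top at 125 mm, three spokes; it stands on a 100 x 100 mm valve foot bolted to the desk.
- valve_base: Fixed foot and body of the valve with the handle; origin under its centre on the desk. Its x axis points along the long pipe stub (ends 78 mm from the axis); at joint value 0 the handle stands over that stub.
- plain_rim (a point): A point on the rim (52 mm from the axis, 112 mm high) of the other valve: same foot and 120 mm wheel, but no handle. Must not be turned.
- mouse: Computer mouse, 100 x 58 mm, 34 mm high; origin under its centre. Leave alone.
- scraper: Flat grey plastic print scraper, about 110 x 45 x 6 mm; origin at its underside. Leave alone.
- mug: White mug, 80 mm across, 90 mm high; origin under its centre. Leave alone.
- driver: Screwdriver lying flat on the desk, about 200 mm long; leave alone.
- print_vase: Grey printed vase, 64 mm across, 70 mm high; origin under its centre. Leave alone.
- spool: Filament spool lying flat, 160 mm across, 54 mm high; origin under its centre. Leave alone.
Things that resemble listed ones, but are neither listed nor needed, are in the scene too. Leave any green or pink look-alike of the valve_base alone.

How it is judged:
By the outcome, as a careful person would: the job done as asked, in the order asked, and still so for the second after the job is handed in, while the arm keeps its last pose, push and grip.
It also fails if it takes over 72 s, if anything falls off the work surface, if the arm or the gripper's body presses on something with over 40 N, if the wrist force passes 120 N, or if a joint passes its speed limit or range.

## Working session

There is one attempt and no reset: what is moved stays moved. The work goes in short steps, Python scripts to look and compute and a tool call to move; the robot and the scene stay as the last step left them, time stands still between calls to the robot, and variables do not carry over. Pictures are saved under pics/ and viewed, and the job is handed in when it is done.

Besides the shell and the picture viewer there is one more tool, called after "Emit:" by a JSON object that holds its "fn" and its "kwargs". send_rows: Moves the arm, as the interface text tells. Its arguments: {"type":"object","properties":{"increments":{"type":"array"},"grip":{"type":"number"}},"required":["increments"]}

```bash
ls; mkdir -p pics; cat > h.py <<'E'
import numpy as np, cv2
from plant import robot
def snap(n,f):
    s=robot.snapshot(n); cv2.imwrite('pics/'+f,s['image']); np.savez('/tmp/'+f+'.npz',**{k:np.array(v) for k,v in s.items()}); return s
def ray(s,u,v):
    K=np.array(s['intrinsics']);p=np.linalg.inv(K)@[u,v,1]
    d=np.array([p[0],-p[1],-p[2]]); return np.array(s['eye']),np.array(s['attitude'])@d
def onz(s,u,v,z):
    e,d=ray(s,u,v); return e+d*(z-e[2])/d[2]
def proj(s,P):
    c=np.array(s['attitude']).T@(np.array(P)-np.array(s['eye'])); q=np.array(s['intrinsics'])@[c[0],-c[1],-c[2]]; return q[:2]/q[2]
def load(f): return dict(np.load('/tmp/'+f+'.npz'))
E
python3 - <<'E'
from h import *
print(robot.state())
for n in("scene","top","wrist"):
    s=snap(n,n+'0.png'); print(n,{k:v for k,v in s.items() if k!='image'})
E
```

```text
pics
{'clock': 0.0, 'joints': array([71.41430199, 24.93544429,  1.42889247, 90.19161225, -0.66330881,
       64.97303941, -4.30208639]), 'qd': array([-0.09867069,  0.06368189,  0.02651641,  0.02230489, -0.07015266,
        0.0831197 ,  0.00958487]), 'joint_torque': array([-1.57033101e-03, -6.67862391e+01,  9.84345339e-01, -3.14457929e+01,
       -6.04927051e-02,  4.29895695e-02,  1.57472796e-04]), 'tcp_pos': array([ 0.1373162 , -0.60918054,  0.22593856]), 'tcp_rot': array([ 1.79991331e+02,  9.14069883e-02, -7.72937227e+01]), 'contact_force': array([ 0.57292109, -0.46853134, -0.79983636]), 'ft_torque': array([-0.00633917,  0.01261212,  0.02282543]), 'opening': 0.09161133941579773}
scene {'intrinsics': array([[377.97713546,   0.        , 255.25261583],
       [  0.        , 377.97713546, 188.92713552],
       [  0.        ,   0.        ,   1.        ]]), 'eye': array([1.03594084, 0.57061629, 0.84727651]), 'attitude': array([ 47.12765399,  -0.33716714, 135.26023023])}
top {'intrinsics': array([[347.98989538,   0.        , 257.34776468],
       [  0.        , 347.98989538, 194.06518258],
       [  0.        ,   0.        ,   1.        ]]), 'eye': array([ 0.26733618, -0.00940427,  1.05560558]), 'attitude': array([ 1.18761789e+01, -4.91976164e-02, -8.58907920e+01])}
wrist {'intrinsics': array([[278.99775719,   0.        , 260.02926852],
       [  0.        , 278.99775719, 190.85480385],
       [  0.        ,   0.        ,   1.        ]]), 'eye': array([ 0.2023112 , -0.5946436 ,  0.38514627]), 'attitude': array([-1.42635800e+01,  4.57398904e-02, -7.72380927e+01])}
```

```bash
sed -i "s/^from plant.*/&\nfrom scipy.spatial.transform import Rotation as Rn\ndef A(s): return Rn.from_euler('xyz',np.array(s['attitude']),degrees=True).as_matrix()/; s/np.array(s\['attitude'\])@d/A(s)@d/; s/np.array(s\['attitude'\]).T/A(s).T/" h.py; grep attitude h.py
```

```text
def A(s): return Rn.from_euler('xyz',np.array(s['attitude']),degrees=True).as_matrix()
```

View pics/scene0.png

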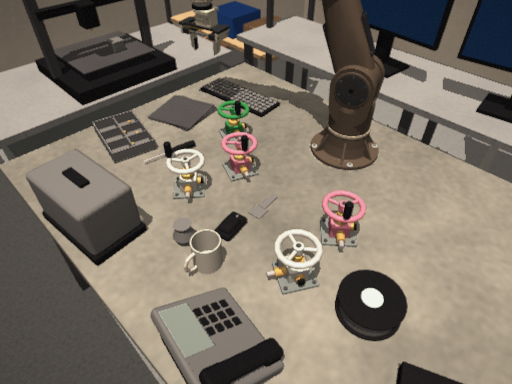

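View pics/top0.png

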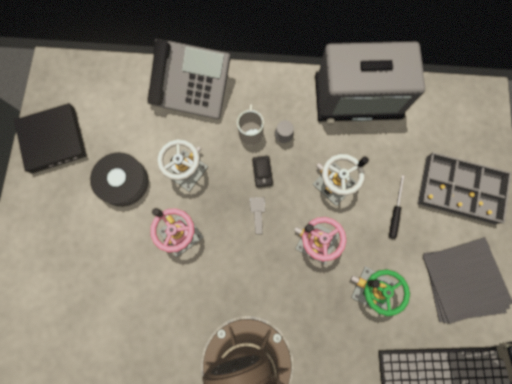

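View pics/wrist0.png

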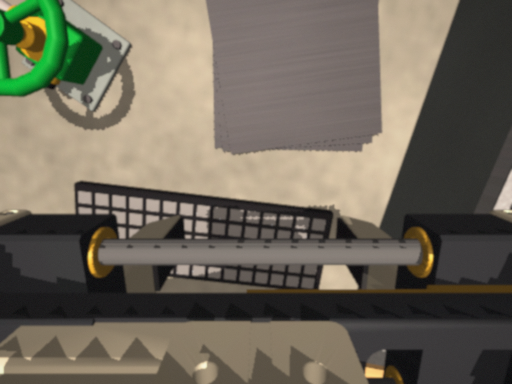

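Candidates (top view): the white/aluminium wheel at (343,174) has a black handle at (363,161). The white wheel at (179,160) has none. The pink wheels at (172,230) and (324,239) and the green one at (387,293) are excluded look-alikes. The one at (343,174) fits, so I'll confirm it in a crop.

```bash
python3 - <<'E'
from h import *
t=load('top0.png');s=load('scene0.png')
a=cv2.resize(t['image'][135:220,300:400],(800,680),interpolation=cv2.INTER_CUBIC)[:, :]
b=cv2.resize(s['image'][130:210,145:225],(600,600),interpolation=cv2.INTER_CUBIC)
a=cv2.resize(a,(470,400));b=cv2.resize(b,(320,320));c=np.zeros((400,790,3),np.uint8);c[:,:470]=a;c[:320,470:]=b
cv2.imwrite('pics/crop1.png',c)
# wheel: bright mask ellipse
for nm,S,(x0,y0,x1,y1) in(('top',t,(315,145,372,202)),('scene',s,(160,140,212,205))):
    im=S['image'];hsv=cv2.cvtColor(im,cv2.COLOR_BGR2HSV)
    m=((hsv[...,1]<60)&(hsv[...,2]>175)).astype(np.uint8);mm=m*0;mm[y0:y1,x0:x1]=m[y0:y1,x0:x1]
    cs,_=cv2.findContours(mm,cv2.RETR_EXTERNAL,cv2.CHAIN_APPROX_NONE);c=max(cs,key=len)
    print(nm,len(c),cv2.fitEllipse(cv2.convexHull(c)),onz(S,*cv2.fitEllipse(cv2.convexHull(c))[0],0.112))
    d=(hsv[...,2]<45).astype(np.uint8);dd=d*0
    r=(350,145,380,180) if nm=='top' else (155,135,180,165)
    dd[r[1]:r[3],r[0]:r[2]]=d[r[1]:r[3],r[0]:r[2]]
    n,l,st,ce=cv2.connectedComponentsWithStats(dd)
    for i in range(1,n):
        if st[i,4]>15: print(' dark',st[i],ce[i],onz(S,*ce[i],0.16))
E
```

```text
top 291 ((338.7405700683594, 167.2439422607422), (41.63883590698242, 60.08982467651367), 142.4126434326172) [ 0.55880897 -0.21916268  0.112     ]
 dark [359 160   6   6  26] [361.34615385 162.76923077] [ 0.56081554 -0.26866751  0.16      ]
scene 165 ((178.14971923828125, 164.97142028808594), (27.511167526245117, 53.63874435424805), 66.52771759033203) [ 0.56825886 -0.23070142  0.112     ]
 dark [164 142  16  15 115] [169.39130435 148.94782609] [ 0.57218517 -0.25874174  0.16      ]
```

View pics/crop1.png

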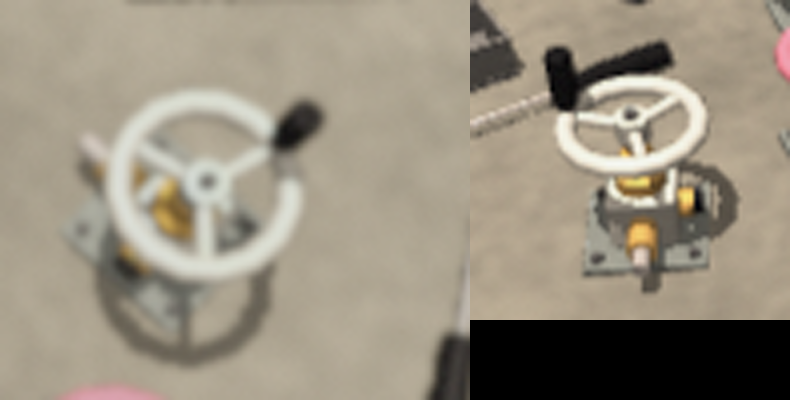

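```bash
python3 - <<'E'
from h import *
t=load('top0.png');s=load('scene0.png')
def tri(a,b):
    e1,d1=ray(t,*a);e2,d2=ray(s,*b);d1/=np.linalg.norm(d1);d2/=np.linalg.norm(d2)
    k=np.linalg.lstsq(np.c_[d1,-d2],e2-e1,rcond=None)[0];p=e1+k[0]*d1;q=e2+k[1]*d2
    return (p+q)/2,np.linalg.norm(p-q)
print('hub',tri((344,173.5),(185.5,159.5)),onz(t,344,173.5,.125),onz(s,185.5,159.5,.125))
print('htop',tri((366,159),(166.75,143)))
print('hbot',tri((360.2,165.4),(169.5,155.7)))
h=tri((344,173.5),(185.5,159.5))[0]
# rim fit: bright pixels -> plane z=.112, circle fit
for S,(x0,y0,x1,y1),thr in((t,(315,145,372,202),190),(s,(160,140,212,180),190)):
    im=S['image'];hsv=cv2.cvtColor(im,cv2.COLOR_BGR2HSV)
    v,u=np.nonzero((hsv[y0:y1,x0:x1,1]<50)&(hsv[y0:y1,x0:x1,2]>thr))
    P=np.array([onz(S,a+x0,b+y0,.115)[:2] for a,b in zip(u,v)])
    c=h[:2].copy()
    for _ in range(15):
        r=np.linalg.norm(P-c,axis=1);k=(r>.043)&(r<.061)
        Q=P[k];M=np.c_[2*Q,np.ones(len(Q))];x=np.linalg.lstsq(M,(Q**2).sum(1),rcond=None)[0];c=x[:2]
    print('rim',c,np.sqrt(x[2]+c@c),k.sum(),len(P))
# corners / stub
print('stub',tri((319,166),(187.5,194.5)),onz(t,319,166,.05))
E
```

```text
hub (array([ 0.53950765, -0.23239996,  0.11682373]), np.float64(0.001959359557459767)) [ 0.53783895 -0.23122001  0.125     ] [ 0.54469167 -0.22236143  0.125     ]
htop (array([ 0.56796577, -0.27707948,  0.17069643]), np.float64(0.0017937096735560995))
hbot (array([ 0.56583164, -0.2769724 ,  0.1207456 ]), np.float64(0.00014607653276838404))
rim [ 0.54135244 -0.23125753] 0.051905590329908505 475 656
rim [ 0.54112075 -0.23261681] 0.05207201159954576 309 438
stub (array([ 0.58347496, -0.17719173,  0.03323753]), np.float64(0.002003770970605596)) [ 0.57758009 -0.17368601  0.05      ]
```

```bash
python3 - <<'E'
from h import *
t=load('top0.png');s=load('scene0.png')
def tri(a,b):
    e1,d1=ray(t,*a);e2,d2=ray(s,*b);d1/=np.linalg.norm(d1);d2/=np.linalg.norm(d2)
    k=np.linalg.lstsq(np.c_[d1,-d2],e2-e1,rcond=None)[0];p=e1+k[0]*d1;q=e2+k[1]*d2
    return (p+q)/2,np.linalg.norm(p-q)
print('toaster slot',tri((377,66),(76,178)))
print('toaster near edge z.2',onz(t,322,90,.2),onz(t,412,90,.2))
print('pink hub',onz(t,324,239,.125),'handle',onz(t,307,226,.17))
st=robot.state();R=Rn.from_euler('xyz',st['tcp_rot'],degrees=True).as_matrix()
print(R.round(3))
tgt=np.array([.567,-.277,.235]);print(R.T@(tgt-st['tcp_pos']))
E
```

```text
toaster slot (array([ 0.83880369, -0.30333403,  0.17944113]), np.float64(0.0009857769984501505))
toaster near edge z.2 [ 0.74374255 -0.14973094  0.2       ] [ 0.76115611 -0.39054391  0.2       ]
pink hub [ 0.35346749 -0.18183076  0.125     ] handle [ 0.37920022 -0.12915228  0.17      ]
[[ 0.22  -0.976 -0.   ]
 [-0.976 -0.22   0.001]
 [-0.001  0.    -1.   ]]
[-0.22972057 -0.49220413 -0.0086641 ]
```

Emit:
{"fn": "send_rows", "kwargs": {"increments": [[[-0.0215,-0.046,0],[0,0,1.6]],[[-0.043,-0.092,0],[0,0,3.2]],[[-0.0645,-0.138,0],[0,0,4.8]],[[-0.086,-0.184,0],[0,0,6.4]],[[-0.1075,-0.23,0],[0,0,8]],[[-0.129,-0.276,0],[0,0,9.6]],[[-0.1505,-0.322,0],[0,0,11.2]],[[-0.172,-0.368,-0.005],[0,0,12.7]]], "grip": 0}}

```text
clock: 1.15
tcp_pos: [0.4594, -0.3597, 0.2313]
tcp_rot: [179.9, 0.0, -90.1]
contact_force: [1.8, 0.2, 0.4]
opening: 0.092
```

```bash
python3 - <<'E'
from h import *
st=robot.state();print(st)
s=snap('wrist','wrist1.png')
R=Rn.from_euler('xyz',st['tcp_rot'],degrees=True).as_matrix()
print(R.round(3),R.T@(np.array([.567,-.277,.235])-st['tcp_pos']))
print('handle top expected px',proj(s,[.567,-.277,.174]))
E
```

```text
{'clock': 1.15, 'joints': array([ 35.43176514,  21.04740635,  -3.58653678,  95.43668704,
         1.44321436,  63.62130561, -58.61604908]), 'qd': array([-35.62104876,   6.01854222,  -4.30429421, -15.71102664,
         2.01128129,   9.34012251, -51.9656426 ]), 'joint_torque': array([  4.32447687, -63.01997423,  -0.59071278, -29.25884843,
        -0.22502833,  -0.25704696,   1.87192932]), 'tcp_pos': array([ 0.45942282, -0.35969813,  0.23129048]), 'tcp_rot': array([ 1.79945728e+02,  2.73671308e-02, -9.00573126e+01]), 'contact_force': array([1.7753952 , 0.2131371 , 0.41429326]), 'ft_torque': array([-0.05763765, -0.03396206,  0.00495739]), 'opening': 0.09200344454816765}
[[-0.001 -1.    -0.001]
 [-1.     0.001  0.   ]
 [-0.     0.001 -1.   ]] [-0.08280745 -0.10749088 -0.00377179]
handle top expected px [144.67590065  60.7126736 ]
```

View pics/wrist1.png

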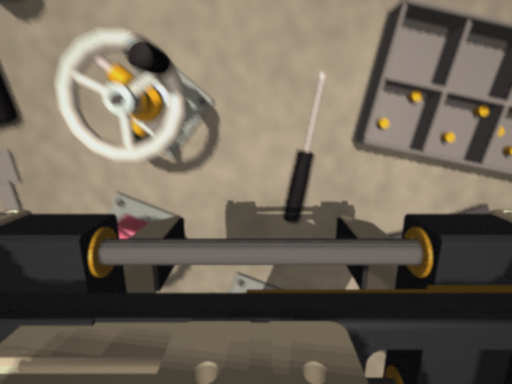

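Wrist view: the aluminium wheel is at (122,97) and its handle at (150,55), within 6 px of the predicted (145,61) while still moving. I'll go above the handle.

Emit:
{"fn": "send_rows", "kwargs": {"increments": [[[-0.02,-0.027,0],[0,0,0]],[[-0.042,-0.054,0],[0,0,0]],[[-0.063,-0.081,0],[0,0,0]],[[-0.083,-0.1075,0],[0,0,0]],[[-0.083,-0.1075,0],[0,0,0]],[[-0.083,-0.1075,0],[0,0,0]],[[-0.083,-0.1075,0],[0,0,0]],[[-0.083,-0.1075,0],[0,0,0]]]}}

```text
clock: 2.2
tcp_pos: [0.5655, -0.2789, 0.2318]
tcp_rot: [180.0, -0.0, -90.1]
contact_force: [0.8, 0.1, 0.3]
opening: 0.0918
```

```bash
python3 - <<'E'
from h import *
st=robot.state();print(st['tcp_pos'],st['tcp_rot'],st['contact_force'],st['joints'])
s=snap('wrist','wrist2.png')
print('handle expected px',proj(s,[.567,-.277,.174]),proj(s,[.541,-.2315,.125]),s['eye'],s['attitude'])
E
```

```text
[ 0.56547175 -0.27886091  0.23182125] [ 1.79992475e+02 -1.96203962e-02 -9.00775732e+01] [0.83926732 0.08583986 0.29151061] [ 24.86894331  25.44516827  -5.12896685  88.48511819   2.4293313
  66.1781277  -70.82405184]
handle expected px [257.88312912 202.68301214] [212.96032576 213.50894269] [ 0.63202258 -0.27861888  0.39095838] [-1.42560990e+01 -3.78180505e-02 -9.00188552e+01]
```

View pics/wrist2.png

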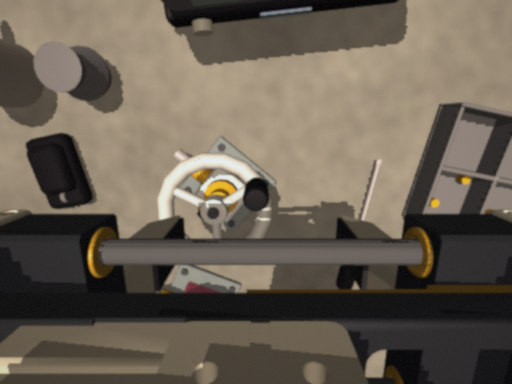

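```bash
python3 - <<'E'
from h import *
s=load('wrist2.png')
print(onz(s,256.5,190,.174),onz(s,256.5,193,.16),onz(s,213.5,211,.125))
im=s['image'];c=cv2.resize(im[130:250,150:310],(800,600),interpolation=cv2.INTER_CUBIC);cv2.imwrite('pics/crop2.png',c)
E
```

```text
[ 0.57760602 -0.27591471  0.174     ] [ 0.57144775 -0.2757311   0.16      ] [ 0.54364764 -0.23215146  0.125     ]
```

View pics/crop2.png

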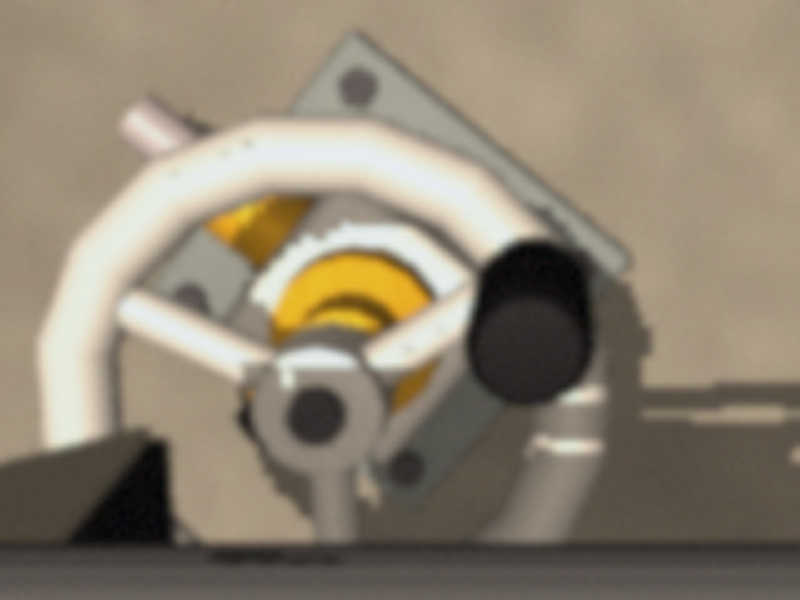

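```bash
python3 - <<'E'
from h import *
s=load('wrist2.png')
H=onz(s,255.6,199,.174);C=onz(s,213,212.8,.125);print(H,C,H-C,np.hypot(*(H-C)[:2]))
S=onz(s,150+130/5,130+115/5,.035)
for z in(.03,.045):
    S=onz(s,150+133/5,130+117/5,z);d=S-C;print('stub',S,np.hypot(*d[:2]),np.degrees(np.arctan2(d[1],d[0])))
E
```

```text
[ 0.5701061  -0.27516139  0.174     ] [ 0.54174945 -0.23157119  0.125     ] [ 0.02835666 -0.0435902   0.049     ] 0.052001976923350644
stub [ 0.59023809 -0.17117023  0.03      ] 0.07745594747827654 51.24321957538911
stub [ 0.59197449 -0.17563537  0.045     ] 0.07517559517418404 48.07917706956432
```

Emit:
{"fn": "send_rows", "kwargs": {"increments": [[[-0.0034,-0.0035,0],[0,0,0]],[[-0.0034,-0.0035,0.015],[0,0,0]],[[-0.0034,-0.0035,0.03],[0,0,0]],[[-0.0034,-0.0035,0.045],[0,0,0]],[[-0.0034,-0.0035,0.06],[0,0,0]],[[-0.0034,-0.0035,0.075],[0,0,0]],[[-0.0034,-0.0035,0.088],[0,0,0]],[[-0.0034,-0.0035,0.099],[0,0,0]]]}}

```text
clock: 3.25
tcp_pos: [0.5696, -0.2746, 0.1318]
tcp_rot: [180.0, 0.0, -90.0]
contact_force: [-0.8, -0.3, -0.3]
opening: 0.0918
```

Emit:
{"fn": "send_rows", "kwargs": {"increments": [[[0,0,0],[0,0,0]],[[0,0,0],[0,0,0]],[[0,0,0],[0,0,0]],[[0,0,0],[0,0,0]],[[0,0,0],[0,0,0]],[[0,0,0],[0,0,0]],[[0,0,0],[0,0,0]],[[0,0,0],[0,0,0]]], "grip": 255}}

```text
clock: 4.25
tcp_pos: [0.5698, -0.2749, 0.1328]
tcp_rot: [-180.0, -0.0, -90.0]
contact_force: [0.2, -1.7, -0.4]
opening: 0.0212
```

```bash
python3 - <<'E'
from h import *
st=robot.state();print(st['tcp_pos'],st['tcp_rot'],st['contact_force'],st['opening'],st['clock'])
s=snap('wrist','wrist3.png');snap('scene','scene3.png')
E
```

```text
[ 0.56978252 -0.27490428  0.13275124] [-1.79978570e+02 -2.45264127e-02 -9.00085346e+01] [ 0.2352556  -1.67498846 -0.42846448] 0.021215678852027776 4.25
```

View pics/wrist3.png

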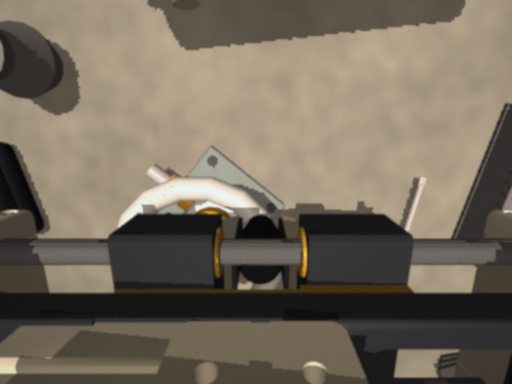

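View pics/scene3.png

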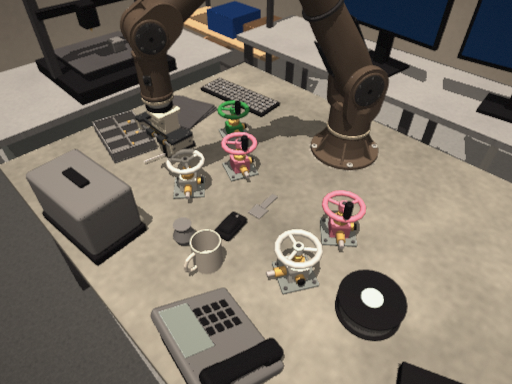

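```bash
cat >> h.py <<'E'
def tab(t0,ts,r=.052):
    a=np.radians(t0)
    for t in ts:
        b=np.radians(t);dx=r*(np.cos(b)-np.cos(a));dy=r*(np.sin(b)-np.sin(a));print('[[%.4f,%.4f,0],[0,0,0]],'%(-dy,-dx),end=' ')
    print()
E
python3 -c "
from h import *
tab(-57,np.arange(1,9)*-10-57)"
```

```text
[[0.0043,0.0080,0],[0,0,0]], [[0.0071,0.0166,0],[0,0,0]], [[0.0083,0.0256,0],[0,0,0]], [[0.0080,0.0347,0],[0,0,0]], [[0.0061,0.0435,0],[0,0,0]], [[0.0027,0.0519,0],[0,0,0]], [[-0.0021,0.0596,0],[0,0,0]], [[-0.0081,0.0664,0],[0,0,0]],
```

Emit:
{"fn": "send_rows", "kwargs": {"increments": [[[0.0043,0.008,0],[0,0,0]],[[0.0071,0.0166,0],[0,0,0]],[[0.0083,0.0256,0],[0,0,0]],[[0.008,0.0347,0],[0,0,0]],[[0.0061,0.0435,0],[0,0,0]],[[0.0027,0.0519,0],[0,0,0]],[[-0.0021,0.0596,0],[0,0,0]],[[-0.0081,0.0664,0],[0,0,0]]]}}

```text
clock: 5.35
tcp_pos: [0.5026, -0.2661, 0.1327]
tcp_rot: [180.0, -0.0, -90.0]
contact_force: [2.1, -2.1, -2.9]
opening: 0.0214
```

```bash
cat >> h.py <<'E'
C=np.array([.5415,-.2313])
def rep():
    st=robot.state();d=st['tcp_pos'][:2]-C;print(st['clock'],st['tcp_pos'],st['tcp_rot'],st['contact_force'],st['opening'],'r',np.hypot(*d),'th',np.degrees(np.arctan2(d[1],d[0])))
E
python3 -c "
from h import *
rep();snap('wrist','wrist4.png')
tab(-137,np.arange(1,9)*-12-137)"
```

```text
5.35 [ 0.5025782 -0.2661357  0.1327449] [ 1.79987883e+02 -5.12453023e-03 -9.00012536e+01] [ 2.09212377 -2.1347817  -2.85555778] 0.02135120331007414 r 0.05223439693605268 th -138.1708967544198
[[-0.0087,0.0065,0],[0,0,0]], [[-0.0185,0.0111,0],[0,0,0]], [[-0.0291,0.0136,0],[0,0,0]], [[-0.0400,0.0138,0],[0,0,0]], [[-0.0507,0.0117,0],[0,0,0]], [[-0.0607,0.0074,0],[0,0,0]], [[-0.0696,0.0012,0],[0,0,0]], [[-0.0770,-0.0067,0],[0,0,0]],
```

View pics/wrist4.png

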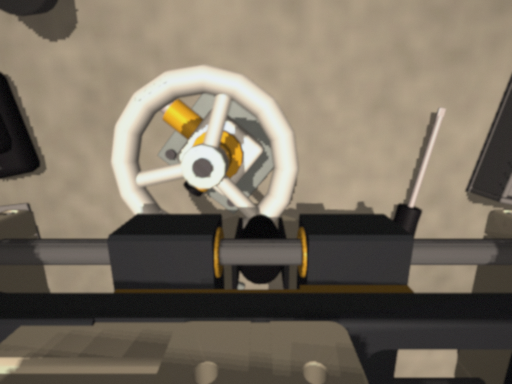

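The wheel turns with the handle (spokes rotated, hub now at (204,167)), and the force is about 3 N. Continuing clockwise.

Emit:
{"fn": "send_rows", "kwargs": {"increments": [[[-0.0087,0.0065,0],[0,0,0]],[[-0.0185,0.0111,0],[0,0,0]],[[-0.0291,0.0136,0],[0,0,0]],[[-0.04,0.0138,0],[0,0,0]],[[-0.0507,0.0117,0],[0,0,0]],[[-0.0607,0.0074,0],[0,0,0]],[[-0.0696,0.0012,0],[0,0,0]],[[-0.077,-0.0067,0],[0,0,0]]]}}

```text
clock: 6.4
tcp_pos: [0.5102, -0.1896, 0.1327]
tcp_rot: [180.0, -0.1, -90.0]
contact_force: [2.8, -7.9, -5.1]
opening: 0.021
```

```bash
python3 -c "
from h import *
rep()
tab(-233,np.arange(1,9)*-7-233)"
```

```text
6.4 [ 0.51020799 -0.18956337  0.13273111] [ 1.79987681e+02 -5.10835358e-02 -9.00122650e+01] [ 2.83632186 -7.94000121 -5.12874514] 0.020979331242167415 r 0.0521645138827237 th 126.86070641931317
[[-0.0035,-0.0053,0],[0,0,0]], [[-0.0063,-0.0110,0],[0,0,0]], [[-0.0085,-0.0170,0],[0,0,0]], [[-0.0098,-0.0232,0],[0,0,0]], [[-0.0104,-0.0295,0],[0,0,0]], [[-0.0103,-0.0358,0],[0,0,0]], [[-0.0093,-0.0421,0],[0,0,0]], [[-0.0076,-0.0482,0],[0,0,0]],
```

Emit:
{"fn": "send_rows", "kwargs": {"increments": [[[-0.0035,-0.0053,0],[0,0,0]],[[-0.0063,-0.011,0],[0,0,0]],[[-0.0085,-0.017,0],[0,0,0]],[[-0.0098,-0.0232,0],[0,0,0]],[[-0.0104,-0.0295,0],[0,0,0]],[[-0.0103,-0.0358,0],[0,0,0]],[[-0.0093,-0.0421,0],[0,0,0]],[[-0.0076,-0.0482,0],[0,0,0]]]}}

```text
clock: 7.4
tcp_pos: [0.5573, -0.1818, 0.1327]
tcp_rot: [179.9, -0.0, -90.0]
contact_force: [-3.8, -4.4, 3.4]
opening: 0.0211
```

```bash
python3 -c "
from h import *
rep()
tab(-289,np.arange(1,9)*-1.5-289)"
```

```text
7.4 [ 0.55733164 -0.18182667  0.13265791] [ 1.79863975e+02 -8.28552555e-03 -9.00141116e+01] [-3.82474852 -4.42282444  3.39239907] 0.021097121279263092 r 0.051944693512627704 th 72.25514202303643
[[0.0005,-0.0013,0],[0,0,0]], [[0.0010,-0.0025,0],[0,0,0]], [[0.0015,-0.0038,0],[0,0,0]], [[0.0020,-0.0050,0],[0,0,0]], [[0.0026,-0.0063,0],[0,0,0]], [[0.0033,-0.0075,0],[0,0,0]], [[0.0039,-0.0087,0],[0,0,0]], [[0.0046,-0.0099,0],[0,0,0]],
```

Emit:
{"fn": "send_rows", "kwargs": {"increments": [[[0.0005,-0.0013,0],[0,0,0]],[[0.001,-0.0025,0],[0,0,0]],[[0.0015,-0.0038,0],[0,0,0]],[[0.002,-0.005,0],[0,0,0]],[[0.0026,-0.0063,0],[0,0,0]],[[0.0033,-0.0075,0],[0,0,0]],[[0.0039,-0.0087,0],[0,0,0]],[[0.0046,-0.0099,0],[0,0,0]]]}}

```text
clock: 8.4
tcp_pos: [0.5673, -0.1863, 0.1327]
tcp_rot: [179.9, 0.0, -90.0]
contact_force: [-3.5, -3.3, 3.0]
opening: 0.0213
```

```bash
python3 -c "
from h import *
rep()
tab(-301,np.arange(1,9)*-.75-301)"
```

```text
8.4 [ 0.5673176  -0.1862797   0.13266217] [ 1.79914133e+02  1.11537539e-02 -9.00005706e+01] [-3.49016437 -3.29052452  2.95780169] 0.021259649149577443 r 0.05189773821782771 th 60.167207875132746
[[0.0004,-0.0006,0],[0,0,0]], [[0.0007,-0.0012,0],[0,0,0]], [[0.0011,-0.0017,0],[0,0,0]], [[0.0015,-0.0023,0],[0,0,0]], [[0.0018,-0.0029,0],[0,0,0]], [[0.0022,-0.0034,0],[0,0,0]], [[0.0026,-0.0040,0],[0,0,0]], [[0.0030,-0.0045,0],[0,0,0]],
```

Emit:
{"fn": "send_rows", "kwargs": {"increments": [[[0.0004,-0.0006,0],[0,0,0]],[[0.0007,-0.0012,0],[0,0,0]],[[0.0011,-0.0017,0],[0,0,0]],[[0.0015,-0.0023,0],[0,0,0]],[[0.0018,-0.0029,0],[0,0,0]],[[0.0022,-0.0034,0],[0,0,0]],[[0.0026,-0.004,0],[0,0,0]],[[0.003,-0.0045,0],[0,0,0]]]}}

```text
clock: 9.4
tcp_pos: [0.5718, -0.1891, 0.1327]
tcp_rot: [179.9, 0.0, -90.0]
contact_force: [-4.8, -2.7, 3.5]
opening: 0.0212
```

```bash
python3 -c "
from h import *
rep()
tab(-307,np.arange(1,9)*-.5-307)"
```

```text
9.4 [ 0.57175085 -0.18913737  0.13266611] [ 1.79908586e+02  1.95939925e-02 -8.99959610e+01] [-4.7936997  -2.68142121  3.52462786] 0.02123366336632124 r 0.051892205293189796 th 54.341309291490234
[[0.0003,-0.0004,0],[0,0,0]], [[0.0006,-0.0007,0],[0,0,0]], [[0.0008,-0.0011,0],[0,0,0]], [[0.0011,-0.0014,0],[0,0,0]], [[0.0014,-0.0018,0],[0,0,0]], [[0.0017,-0.0021,0],[0,0,0]], [[0.0020,-0.0025,0],[0,0,0]], [[0.0023,-0.0028,0],[0,0,0]],
```

Emit:
{"fn": "send_rows", "kwargs": {"increments": [[[0.0003,-0.0004,0],[0,0,0]],[[0.0006,-0.0007,0],[0,0,0]],[[0.0008,-0.0011,0],[0,0,0]],[[0.0011,-0.0014,0],[0,0,0]],[[0.0014,-0.0018,0],[0,0,0]],[[0.0017,-0.0021,0],[0,0,0]],[[0.002,-0.0025,0],[0,0,0]],[[0.0023,-0.0028,0],[0,0,0]]]}}

```text
clock: 10.4
tcp_pos: [0.5745, -0.1913, 0.1326]
tcp_rot: [179.9, 0.0, -90.0]
contact_force: [-5.8, -0.6, 3.1]
opening: 0.0212
```

```bash
python3 -c "
from h import *
rep()
tab(-311,np.arange(1,9)*-.5-311)"
```

```text
10.4 [ 0.57449178 -0.19132912  0.13262888] [ 1.79899260e+02  2.71469309e-02 -8.99936835e+01] [-5.83292196 -0.60615891  3.14101467] 0.02117814894772851 r 0.05182787662440928 th 50.4638942080801
[[0.0003,-0.0003,0],[0,0,0]], [[0.0006,-0.0007,0],[0,0,0]], [[0.0009,-0.0010,0],[0,0,0]], [[0.0012,-0.0013,0],[0,0,0]], [[0.0015,-0.0017,0],[0,0,0]], [[0.0018,-0.0020,0],[0,0,0]], [[0.0022,-0.0023,0],[0,0,0]], [[0.0025,-0.0027,0],[0,0,0]],
```

Emit:
{"fn": "send_rows", "kwargs": {"increments": [[[0.0003,-0.0003,0],[0,0,0]],[[0.0006,-0.0007,0],[0,0,0]],[[0.0009,-0.001,0],[0,0,0]],[[0.0012,-0.0013,0],[0,0,0]],[[0.0015,-0.0017,0],[0,0,0]],[[0.0018,-0.002,0],[0,0,0]],[[0.0022,-0.0023,0],[0,0,0]],[[0.0025,-0.0027,0],[0,0,0]]]}}

```text
clock: 11.4
tcp_pos: [0.5747, -0.1914, 0.1325]
tcp_rot: [179.6, 0.2, -89.9]
contact_force: [-16.0, 5.7, 13.9]
opening: 0.0213
```

```bash
python3 -c "
from h import *
rep()
tab(-315,np.arange(1,9)*-.5-315)"
```

```text
11.4 [ 0.57467606 -0.19135832  0.13251532] [179.60385236   0.20192004 -89.91770401] [-16.01555293   5.69446878  13.87375494] 0.021259295016231448 r 0.051922906523718726 th 50.28655273786565
[[0.0003,-0.0003,0],[0,0,0]], [[0.0006,-0.0006,0],[0,0,0]], [[0.0010,-0.0009,0],[0,0,0]], [[0.0013,-0.0013,0],[0,0,0]], [[0.0016,-0.0016,0],[0,0,0]], [[0.0020,-0.0019,0],[0,0,0]], [[0.0023,-0.0022,0],[0,0,0]], [[0.0027,-0.0025,0],[0,0,0]],
```

Stop found: the commanded angle advanced 4° while the measured angle held at 50.3°. Force rose from 4 to 16 N, and 50.3° matches the stub direction (~50°). I'll take a reference picture, then back off.

```bash
python3 -c "
from h import *
snap('wrist','wrist_stop.png');snap('top','top_stop.png')
for a in(45,165,285): tab(a,a+np.arange(1,9)*15)"
```

```text
[[-0.0083,0.0108,0],[0,0,0]], [[-0.0135,0.0233,0],[0,0,0]], [[-0.0152,0.0368,0],[0,0,0]], [[-0.0135,0.0502,0],[0,0,0]], [[-0.0083,0.0628,0],[0,0,0]], [[-0.0000,0.0735,0],[0,0,0]], [[0.0108,0.0818,0],[0,0,0]], [[0.0233,0.0870,0],[0,0,0]], 
[[0.0135,0.0018,0],[0,0,0]], [[0.0269,0.0000,0],[0,0,0]], [[0.0395,-0.0052,0],[0,0,0]], [[0.0502,-0.0135,0],[0,0,0]], [[0.0585,-0.0242,0],[0,0,0]], [[0.0637,-0.0368,0],[0,0,0]], [[0.0655,-0.0502,0],[0,0,0]], [[0.0637,-0.0637,0],[0,0,0]], 
[[-0.0052,-0.0125,0],[0,0,0]], [[-0.0135,-0.0233,0],[0,0,0]], [[-0.0242,-0.0316,0],[0,0,0]], [[-0.0368,-0.0368,0],[0,0,0]], [[-0.0502,-0.0385,0],[0,0,0]], [[-0.0637,-0.0368,0],[0,0,0]], [[-0.0762,-0.0316,0],[0,0,0]], [[-0.0870,-0.0233,0],[0,0,0]],
```

View pics/wrist_stop.png

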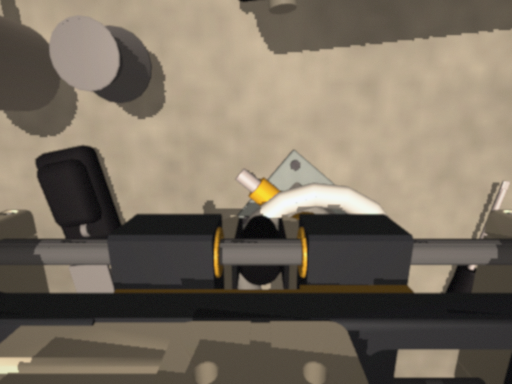

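The handle (262,240) is over the stub (248,182), as expected at joint value 0. Now anticlockwise.

Emit:
{"fn": "send_rows", "kwargs": {"increments": [[[-0.0083,0.0108,0],[0,0,0]],[[-0.0135,0.0233,0],[0,0,0]],[[-0.0152,0.0368,0],[0,0,0]],[[-0.0135,0.0502,0],[0,0,0]],[[-0.0083,0.0628,0],[0,0,0]],[[0,0.0735,0],[0,0,0]],[[0.0108,0.0818,0],[0,0,0]],[[0.0233,0.087,0],[0,0,0]]]}}

```text
clock: 12.5
tcp_pos: [0.4912, -0.2169, 0.1327]
tcp_rot: [-180.0, 0.1, -89.9]
contact_force: [6.6, 1.2, -6.7]
opening: 0.0213
```

```bash
python3 -c "
from h import *
rep()"
```

```text
12.5 [ 0.49124377 -0.21689486  0.1327423 ] [-1.79954588e+02  6.20207579e-02 -8.99225526e+01] [ 6.57329662  1.21791042 -6.71500687] 0.021272044753713824 r 0.052279977929790805 th 164.00590494125456
```

Emit:
{"fn": "send_rows", "kwargs": {"increments": [[[0.0135,0.0018,0],[0,0,0]],[[0.0269,0,0],[0,0,0]],[[0.0395,-0.0052,0],[0,0,0]],[[0.0502,-0.0135,0],[0,0,0]],[[0.0585,-0.0242,0],[0,0,0]],[[0.0637,-0.0368,0],[0,0,0]],[[0.0655,-0.0502,0],[0,0,0]],[[0.0637,-0.0637,0],[0,0,0]]]}}

```text
clock: 13.5
tcp_pos: [0.5552, -0.2817, 0.1327]
tcp_rot: [179.9, -0.0, -90.0]
contact_force: [-5.0, 4.5, 4.2]
opening: 0.0213
```

Emit:
{"fn": "send_rows", "kwargs": {"increments": [[[-0.0052,-0.0125,0],[0,0,0]],[[-0.0135,-0.0233,0],[0,0,0]],[[-0.0242,-0.0316,0],[0,0,0]],[[-0.0368,-0.0368,0],[0,0,0]],[[-0.0502,-0.0385,0],[0,0,0]],[[-0.0637,-0.0368,0],[0,0,0]],[[-0.0762,-0.0316,0],[0,0,0]],[[-0.087,-0.0233,0],[0,0,0]]]}}

```text
clock: 14.5
tcp_pos: [0.5778, -0.1942, 0.1327]
tcp_rot: [-180.0, -0.1, -90.0]
contact_force: [-2.8, -6.9, 0.2]
opening: 0.0212
```

```bash
python3 -c "
from h import *
rep();snap('wrist','wrist5.png')"
```

```text
14.5 [ 0.57782344 -0.19421023  0.13269383] [-1.79966867e+02 -6.27788949e-02 -9.00047015e+01] [-2.82276223 -6.91008084  0.23535686] 0.021207759558052403 r 0.051913807529674935 th 45.598058674848645
```

View pics/wrist5.png

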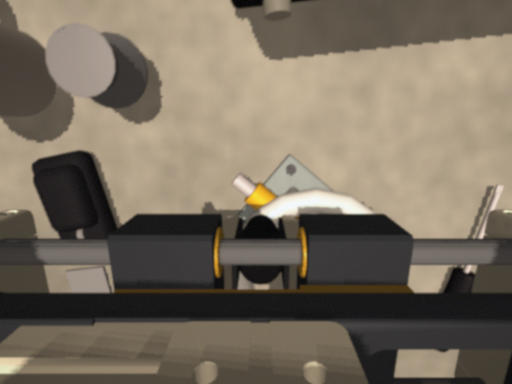

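The first turn is nearly complete and the handle is still held. Now the second turn.

Emit:
{"fn": "send_rows", "kwargs": {"increments": [[[-0.0083,0.0108,0],[0,0,0]],[[-0.0135,0.0233,0],[0,0,0]],[[-0.0152,0.0368,0],[0,0,0]],[[-0.0135,0.0502,0],[0,0,0]],[[-0.0083,0.0628,0],[0,0,0]],[[0,0.0735,0],[0,0,0]],[[0.0108,0.0818,0],[0,0,0]],[[0.0233,0.087,0],[0,0,0]]]}}

```text
clock: 15.55
tcp_pos: [0.4914, -0.2166, 0.1328]
tcp_rot: [-179.9, 0.1, -89.9]
contact_force: [6.9, 1.4, -7.8]
opening: 0.0209
```

Emit:
{"fn": "send_rows", "kwargs": {"increments": [[[0.0135,0.0018,0],[0,0,0]],[[0.0269,0,0],[0,0,0]],[[0.0395,-0.0052,0],[0,0,0]],[[0.0502,-0.0135,0],[0,0,0]],[[0.0585,-0.0242,0],[0,0,0]],[[0.0637,-0.0368,0],[0,0,0]],[[0.0655,-0.0502,0],[0,0,0]],[[0.0637,-0.0637,0],[0,0,0]]]}}

```text
clock: 16.55
tcp_pos: [0.5552, -0.2816, 0.1327]
tcp_rot: [180.0, -0.0, -90.0]
contact_force: [-4.0, 4.8, 3.6]
opening: 0.0211
```

Emit:
{"fn": "send_rows", "kwargs": {"increments": [[[-0.0052,-0.0125,0],[0,0,0]],[[-0.0135,-0.0233,0],[0,0,0]],[[-0.0242,-0.0316,0],[0,0,0]],[[-0.0368,-0.0368,0],[0,0,0]],[[-0.0502,-0.0385,0],[0,0,0]],[[-0.0637,-0.0368,0],[0,0,0]],[[-0.0762,-0.0316,0],[0,0,0]],[[-0.087,-0.0233,0],[0,0,0]]]}}

```text
clock: 17.55
tcp_pos: [0.5779, -0.1943, 0.1327]
tcp_rot: [-180.0, -0.1, -90.0]
contact_force: [-3.6, -7.4, -1.1]
opening: 0.0213
```

```bash
python3 -c "
from h import *
rep();tab(45,45+np.arange(1,9)*.75)"
```

```text
17.55 [ 0.57789487 -0.19428129  0.13272284] [-1.79960360e+02 -6.58843172e-02 -9.00114638e+01] [-3.55880903 -7.35964323 -1.06309366] 0.021296790092178327 r 0.051913114356457776 th 45.48686046768511
[[-0.0005,0.0005,0],[0,0,0]], [[-0.0009,0.0010,0],[0,0,0]], [[-0.0014,0.0015,0],[0,0,0]], [[-0.0019,0.0020,0],[0,0,0]], [[-0.0023,0.0025,0],[0,0,0]], [[-0.0028,0.0030,0],[0,0,0]], [[-0.0032,0.0035,0],[0,0,0]], [[-0.0036,0.0040,0],[0,0,0]],
```

Emit:
{"fn": "send_rows", "kwargs": {"increments": [[[-0.0005,0.0005,0],[0,0,0]],[[-0.0009,0.001,0],[0,0,0]],[[-0.0014,0.0015,0],[0,0,0]],[[-0.0019,0.002,0],[0,0,0]],[[-0.0023,0.0025,0],[0,0,0]],[[-0.0028,0.003,0],[0,0,0]],[[-0.003,0.0033,0],[0,0,0]],[[-0.003,0.0033,0],[0,0,0]]]}}

```text
clock: 18.55
tcp_pos: [0.575, -0.1917, 0.1327]
tcp_rot: [-180.0, -0.0, -90.0]
contact_force: [-1.7, -5.5, -1.9]
opening: 0.0211
```

```bash
python3 -c "
from h import *
rep();snap('wrist','wrist6.png');rep()
a=load('wrist_stop.png')['image'];b=load('wrist6.png')['image']
c=np.hstack([cv2.resize(x[140:300,160:420],(390,240),interpolation=cv2.INTER_CUBIC) for x in(a,b)])
d=cv2.absdiff(a,b)[140:300,160:420];c=np.vstack([c,np.hstack([cv2.resize(d*3,(390,240)),np.zeros((240,390,3),np.uint8)])])
cv2.imwrite('pics/cmp.png',c)"
```

```text
18.55 [ 0.57502615 -0.19170199  0.13273439] [-1.79963022e+02 -2.69783638e-02 -9.00194346e+01] [-1.69759202 -5.49330829 -1.90485216] 0.021110612251986773 r 0.051884532585499105 th 49.74666472117307
18.6 [ 0.57502587 -0.19170179  0.13272936] [-1.79962947e+02 -2.73827308e-02 -9.00175390e+01] [-1.18210517 -5.11316562 -1.63871259] 0.021482744432291655 r 0.05188450760677439 th 49.747035567470114
```

View pics/cmp.png

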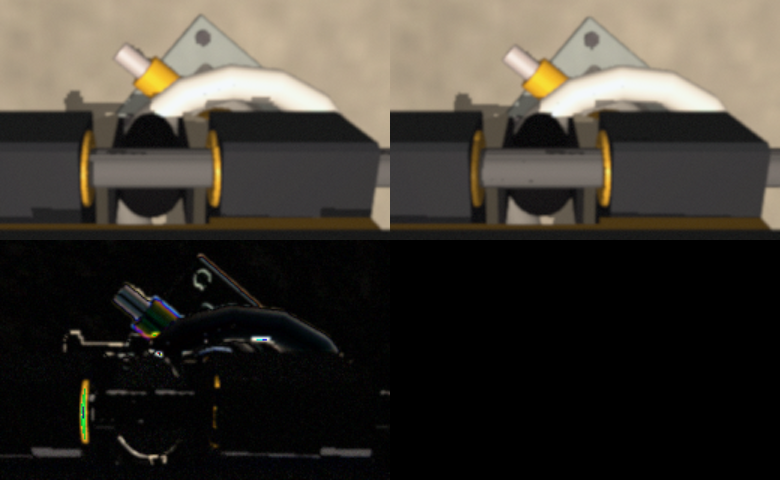

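Measured angle is 49.75° against 50.3° at the stop; I'll nudge about 1° to close the gap and allow for the pads flexing the other way.

Emit:
{"fn": "send_rows", "kwargs": {"increments": [[[-0.0002,0.0002,0],[0,0,0]],[[-0.0004,0.0004,0],[0,0,0]],[[-0.0006,0.0006,0],[0,0,0]],[[-0.0006,0.0007,0],[0,0,0]],[[-0.0006,0.0007,0],[0,0,0]],[[-0.0006,0.0007,0],[0,0,0]],[[-0.0006,0.0007,0],[0,0,0]],[[-0.0006,0.0007,0],[0,0,0]]]}}

```text
clock: 19.6
tcp_pos: [0.5744, -0.1912, 0.1327]
tcp_rot: [-180.0, -0.0, -90.0]
contact_force: [-1.0, -4.3, -2.8]
opening: 0.0215
```

```bash
python3 -c "
from h import *
rep();snap('top','top_end.png');snap('scene','scene_end.png');rep();print(robot.state()['qd'].round(2))
a=load('top0.png')['image'];b=load('top_end.png')['image']
cv2.imwrite('pics/topcmp.png',np.vstack([b[:270]]))"
```

```text
19.6 [ 0.57438449 -0.19118578  0.13274229] [-1.79955549e+02 -3.27008897e-02 -9.00223619e+01] [-1.04193337 -4.33976868 -2.7714007 ] 0.021498234167594586 r 0.05187041431949195 th 50.65607970903979
19.7 [ 0.57435842 -0.19116925  0.1327097 ] [-1.79961614e+02 -3.03147198e-02 -9.00219074e+01] [-1.03174513 -5.17478255 -1.60557687] 0.02121205950195867 r 0.05186667985206223 th 50.68992961688621
[ 0.1   0.08  0.02  0.07  0.08 -0.02  0.01]
```

View pics/topcmp.png

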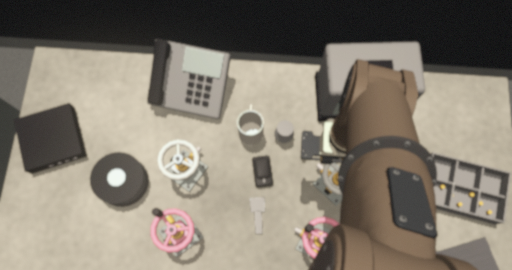

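View pics/scene_end.png

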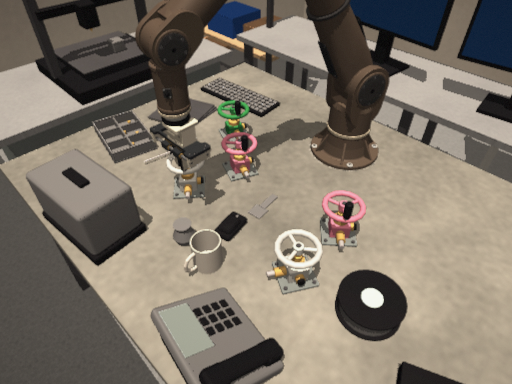

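The other valve (179,160) and everything else that's visible look unchanged, the arm is still and the handle is gripped. Handing in.

```bash
python3 -c "
from h import *
print(robot.close_job());rep()"
```

```text
the job is handed in; nothing more can be done
None
the job is handed in; nothing more can be done
```

The aluminium valve with the crank handle is shut, backed off two full turns, and handed in with the gripper still holding the handle.

- **Shutting:** I turned the wheel clockwise about 253° to its stop. There the handle stayed at 50.3° while I pushed 4° further, and the force rose from about 4 N to 16 N. That angle matches the long pipe stub, measured at about 50°.
- **Backing off:** I then turned it two full turns anticlockwise. The gripper ended at 50.7°, within about 0.4° of the stop angle. This comes from the gripper position. The handle itself could differ slightly because the pads flex one way at the stop and the other way at the end.
- **Last checks:** the arm was still, the grip opening was 21 mm on the handle, and the residual force was about 5 N. The clock read about 20 s of the 72 s allowed.
- **Surroundings:** the other valve and everything else visible looked unmoved. The arm hid part of the top view, so the side camera covered that area.

No check failed. One early camera estimate put the handle about 3° off, and the closer wrist view replaced it before I gripped.

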